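# Unfold the press crank and clamp the mould

### The arm

A 7-joint arm with a two-finger parallel gripper is mounted at the origin on a cart in front of the work surface, level with it; the furniture and walls round the work are solid. World frame = base frame: x ahead of the robot, y to its left, z up, the work surface at z = 0. Lengths are in m, angles in degrees, forces in N, time in s.
With the tool pointing down it reaches from about 0.425 to 0.875 m from the base axis. Payload 4.7 kg.
Tool frame: the origin (TCP) lies between the finger pads; the fingertips stand 17 mm ahead of it and the grasp point (between the pads) lies 2 mm behind it; z points along the fingers, y is the line along which they close (so a half turn about z gives the same grasp; the last joint's range is limited). The gripper opens to 87 mm and grips with 3 to 60 N. Pads are 19 mm wide; open, the fingers measure 117 mm over their backs; the gripper's body (75 mm by 190 mm) begins 51 mm behind the grasp point.
Start: joints at [69.219, 18.392, -4.016, 83.108, 1.295, 78.541, -3.26], TCP at [0.239, -0.604, 0.21] pointing down, gripper open.
Joint ranges: [-163.93, 163.93], [-17.29, 119.83], [-79.2, 71.16], [3.27, 140.29], [-89.18, 269.18], [5.43, 117.66], [-154.24, 154.24]. Speed limits (degrees/s): [147.25, 147.25, 180, 180, 180, 180, 180].

### API

Orientations are given as [roll, pitch, yaw] about the fixed x, y, z axes, in that order (R = Rz(yaw) Ry(pitch) Rx(roll)).
In Python, from cell import env, cams gives the robot as it stands.
- The arm moves only by the shell command python3 -m pendant 'ROWS' [FORCE]. ROWS is JSON, a list of rows, each an object of numbers: "tx", "ty", "tz": the shift along the tool's x, y, z each as a share of 0.05 m, from -1 to 1; "spin": the turn about the tool's z as a share of 4 degrees, from -1 to 1; "claw": the closure, from 0 (fully open) to 1 (shut). A call has 1 to 10 rows; each row shifts and turns the commanded pose from where the row before left it, along the tool's axes as they then stand; what a row does not reach is not made up. A row lasts 1/8 s, in which the tool goes at most 62.5 mm and 10.7 degrees, less where a joint would pass 70% of its speed; a pose out of reach is approached as far as the arm can. A call with a number of a shift or a turn outside -1 to 1 is refused whole. A call with a gripper value outside its range is refused whole. The fingers move at their own pace and stop on an object; FORCE is the grip in N (left out, the last holds). Time passes only in rows, so rows that do not move let the fingers close. It gives the time, the measured TCP pose, the force, the opening and the grip force at its end, in the units of the state.
- env.get_obs(): the state, without advancing time (a new reading comes with each control period).
- cams.read_camera(name): name is "scene" or "top"; returns the picture (420x560x3 uint8, red, green, blue); there is no depth.
- cams.camera_info(name): a dict with "fx", "fy", "cx", "cy" (pixels), "rvec" (rotation vector, rad) and "tvec" (3), from world to camera coordinates, as OpenCV has them. Camera axes: x right, y down, z forward; pixel columns grow to the right and rows downward; lengths in m; the calibration is good to about 2 mm. A picture is of the moment at which its call begins. camera_info takes no time and is no camera call.
- env.sign_off(): hands the job in; it is judged then, once.
The state is a dict: "time_s": time; "qpos": joint angles; "joint_velocities": joint speeds; "effort": joint torques, N m; "tool_pos": TCP position; "tool_rot": TCP orientation; "force": force on the tool from outside, world axes, zero at the start; "wrist_torque": the same for the moment, N m; "grip_width": finger opening in m; "grasp_force": force on a finger pad.
Only numpy, scipy, OpenCV 4.12 (cv2) and the standard library are available. Lean on these libraries where they do the work, as an engineer would, in place of code of your own. Each camera call takes 0.05 s, during which the arm holds its last target. There are 200 camera calls.

### The job

Get the casting mould in the small blue bench press clamped for curing. Swing the crank's folded black grip up until it snaps fully upright into its working position, then crank clockwise (seen from above) until the platen sits on the mould and the grip pushes back about 5 N harder than it did while running free; do not force it much past that, or the mould's glass insert cracks. Let go with the grip upright and the mould clamped, and leave the bottle, tube and vial nearby where they stand.

Things in the scene. Friction and masses are not known exactly. Their poses are not given: they have to be found in the camera images.
- press: Bench clamping press fixed to the worktop: aluminium bed 140 x 200 x 30 mm, two steel columns, blue top beam 52 x 196 mm (top 178 mm above the worktop), crank on top. Origin under the bed's middle, on the vertical crank axis; x, y along the 140 and 200 mm sides. In its pocket lies the mould, 70 x 70 mm; its top is 53 to 62 mm above the worktop, which no reading gives: find it by feel at the crank.
- crank_axis (a point): Point on the vertical crank axis at the height of the crank arm's upper face, 208 mm above the worktop. The steel arm is 15 mm wide and 10 mm thick, and points from here to grip_hinge; the dark hub is 27 mm across and ends at the arm's upper face.
- grip_hinge (a point): Hinge pin of the fold-away grip at the outer end of the crank arm: 75 mm from the crank axis, 219 mm above the worktop, level and at right angles to the arm. The clevis round it is 27 mm wide across the arm, reaches from 65 to 86 mm from the crank axis and up to 231 mm above the worktop; the arm's tip with a small spring strut sticks out to 104 mm from the axis.
- grip_end (a point): Centre of the free end of the black round grip, 73 mm from grip_hinge; the grip is 20 mm thick, grippable from 15 to 73 mm from the hinge. It is a sleeve that spins freely on its pin, so it may be held without turning the wrist while cranking. Folded, it lies level on the arm, from the hinge back over the hub; the arm below it is narrower, with 18 mm of open space beneath the arm down to the beam.
- grip (a joint): Fold angle of the grip: 0 = folded flat in along the arm, 1.571 = upright (end stop, working position). An over-centre spring drives it back to 0 below about 0.95 rad and snaps it to the upright stop above; lifting it takes about 0.22 N m about the hinge, and it is held upright with about 0.2 N m, so a hard push inward at the end of the grip can fold it in again.
- crank (a joint): Crank angle in rad, growing clockwise from above; clockwise lowers the platen 3.18 mm per rad. Starts within 1 rad of 0, stops at -3.6 and 11.2; meets the mould between 5.8 and 8.4. Free running takes 0.5 N m (6.7 N at the grip's 75 mm radius); each 100 N on the mould adds 0.32 N m (4.2 N). The drag shows truly only while turning; at rest the screw's friction holds it where it is left.
- platen: Aluminium platen guided on the columns; below it, on four short yellow springs, a pressure plate 70 x 70 mm faced with orange silicone. Origin in the middle of the plate's lower face (springs relaxed). It is 15 to 30 mm above the mould at the start and moved only by the crank. Once the plate meets the mould the load grows about 42 N per mm of platen travel (130 N per rad of crank).
- dropper_bottle: Amber dropper bottle with black teat, 36 mm across, 108 mm tall, standing behind the press; origin under its centre.
- tube50_a: Clear 50 ml tube with orange screw cap, 38 mm across, 127 mm tall, standing to the right of the press; origin under its centre.
- vial_a: Crimp-capped glass vial, 18 mm across, 34 mm tall, standing to the left of the press; origin under its centre.

How it is judged (in metres and radians):
On the way, in this order (a step that is already met when the one before it is completed fails the run):
1. the grip is swung up into its working position and stays there (value of joint grip above 1.5 rad), for 0.3 s.
2. with the grip upright, the platen is cranked down onto the mould (value of joint grip above 1.3 rad and contact force between platen and anything else above 20 N), for 0.2 s.
At the end, for the whole second after the job is handed in: The grip stands upright (fold angle above 1.5 rad) and the platen rests on the mould with 60 to 175 N (about 2.5 to 7.5 N at the grip over free running) (value of joint grip above 1.5 rad and contact force between platen and anything else between 60 and 175 N); the robot touches nothing.
It fails at once if the mould was overloaded (more than 210 N, about 9 N at the grip over free running) (contact force between platen and anything else above 210 N).
It fails at once if the dropper bottle, the tube or the vial was moved more than 20 mm or tipped (distance of any of dropper_bottle, tube50_a, vial_a from where it was at the start of the episode above 0.02 m or angle between any of dropper_bottle, tube50_a, vial_a's own z axis and vertical above 0.3 rad).
It also fails if it takes over 70 s, if anything falls off the work surface, if the arm or the gripper's body presses on something with over 40 N, if the wrist force passes 120 N, or if a joint passes its speed limit or range.

## Working session

There is one attempt and no reset: what is moved stays moved. The work goes in short steps, Python scripts to look and compute and a shell command to move; the robot and the scene stay as the last step left them, time stands still between calls to the robot, and variables do not carry over. Pictures are saved under pics/ and viewed, at most 10 in all, crops included, and the job is handed in when it is done.

```bash
mkdir -p pics; ls; python3 - <<'E'
from cell import env,cams
import cv2
for n in("scene","top"):
    cv2.imwrite(f"pics/{n}0.png",cams.read_camera(n)[:,:,::-1]); print(n,cams.camera_info(n))
print(env.get_obs())
E
```

```text
pics
scene {'fx': 427.90218399888664, 'fy': 427.90218399888664, 'cx': 275.169043524024, 'cy': 217.51414922788487, 'rvec': array([ 1.92615859, -0.73250773,  0.45223281]), 'tvec': array([-0.33788773,  0.3881085 ,  0.51628615])}
top {'fx': 379.6274766842381, 'fy': 379.6274766842381, 'cx': 281.37271032922274, 'cy': 212.47979518979764, 'rvec': array([ 2.16982766, -2.20122459,  0.03274355]), 'tvec': array([0.17243474, 0.61930294, 1.08315087])}
{'time_s': 0.1, 'qpos': array([69.21872611, 18.43487085, -4.01544337, 83.16720381,  1.29489074,
       78.54156723, -3.25985785]), 'joint_velocities': array([ 0.01447855, -0.06138573, -0.0656427 , -0.261731  ,  0.06150559,
        0.06288361,  0.12813234]), 'effort': array([ 1.01475653e-04, -4.92572021e+01, -4.05946244e-01, -3.13399494e+01,
       -6.44566328e-02,  3.94958979e-02,  6.88272530e-05]), 'tool_pos': array([ 0.23892882, -0.60393852,  0.20857644]), 'tool_rot': array([-1.79901584e+02,  5.38474916e-03,  2.15908941e+01]), 'force': array([0.13891813, 0.03178784, 0.6087761 ]), 'wrist_torque': array([-0.00762208, -0.02431811, -0.03588932]), 'grasp_force': 0.0, 'grip_width': 0.08712543503762823}
```

View pics/scene0.png

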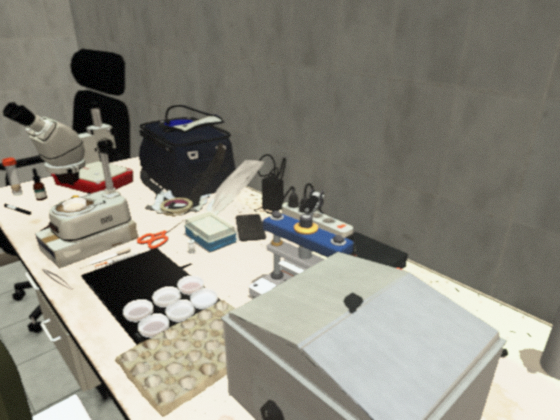

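View pics/top0.png

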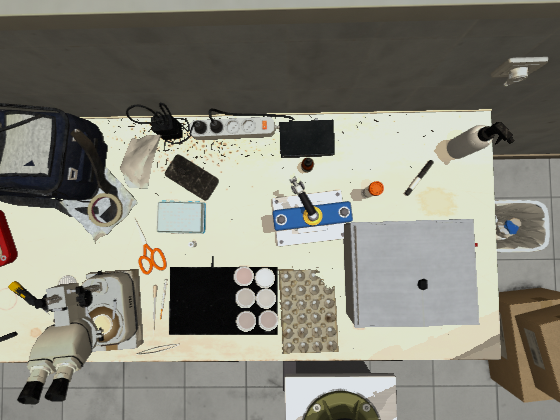

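The scene view shows the blue press beam at about (310,232), partly behind a grey box. In the top view the press centre is at about (313,216), the arm points up and left to about (296,183), and the bottle is at (307,165), the tube at (376,188) and the vial at (193,243). I'll zoom in on the press.

```bash
cat > h.py <<'E'
import numpy as np,cv2
from cell import env,cams
def ray(n,u,v):
    c=cams.camera_info(n);R=cv2.Rodrigues(c['rvec'])[0]
    d=R.T@np.array([(u-c['cx'])/c['fx'],(v-c['cy'])/c['fy'],1]);o=-R.T@c['tvec'];return o,d
def onz(n,u,v,z):
    o,d=ray(n,u,v);return (o+d*(z-o[2])/d[2]).round(4)
def proj(n,P):
    c=cams.camera_info(n);K=np.array([[c['fx'],0,c['cx']],[0,c['fy'],c['cy']],[0,0,1]])
    return cv2.projectPoints(np.array(P,float).reshape(-1,1,3),c['rvec'],c['tvec'],K,None)[0].reshape(-1,2).round(1)
E
python3 - <<'E'
from h import *
t=cv2.imread('pics/top0.png');s=cv2.imread('pics/scene0.png')
a=cv2.resize(t[150:250,260:390],None,fx=6,fy=6,interpolation=cv2.INTER_CUBIC)[:600,:780]
cv2.imwrite('pics/topc.png',a)
b=cv2.resize(s[170:270,240:370],None,fx=6,fy=6,interpolation=cv2.INTER_CUBIC)
cv2.imwrite('pics/scenec.png',b)
hsv=cv2.cvtColor(t,cv2.COLOR_BGR2HSV)
m=cv2.inRange(hsv,(100,120,60),(125,255,255));m[:, :260]=0;m[:,370:]=0;m[:180]=0;m[250:]=0
y,x=np.nonzero(m);r=cv2.minAreaRect(np.c_[x,y].astype(np.float32));print('beam',r,onz('top',*r[0],.178),[onz('top',*p,.178)[:2] for p in cv2.boxPoints(r)])
print('cams',ray('top',0,0)[0],ray('scene',0,0)[0])
for n,u,v,z in(('bottle',307,165,.1),('tube',376,188,.127),('vial',193,243,.034),('box',345,222,.2),('box',345,325,.2)):print(n,onz('top',u,v,z))
E
```

```text
beam ((312.0882568359375, 215.6233673095703), (20.240291595458984, 77.88639068603516), 83.04703521728516) [0.6046 0.0845 0.178 ] [array([0.6193, 0.1829]), array([ 0.6398, -0.0085]), array([ 0.5901, -0.0134]), array([0.5695, 0.1775])]
cams [0.56576293 0.14108514 1.11646449] [ 0.06079361 -0.4422147   0.57627946]
bottle [0.7446 0.091  0.1   ]
tube [ 0.6763 -0.0861  0.127 ]
vial [0.5373 0.417  0.034 ]
box [0.5872 0.007  0.2   ]
box [0.3428 0.0124 0.2   ]
```

View pics/topc.png

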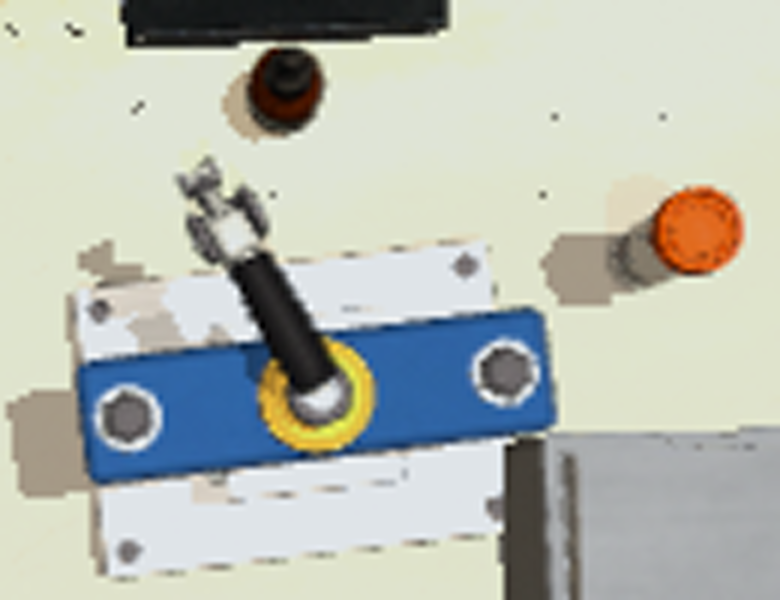

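View pics/scenec.png

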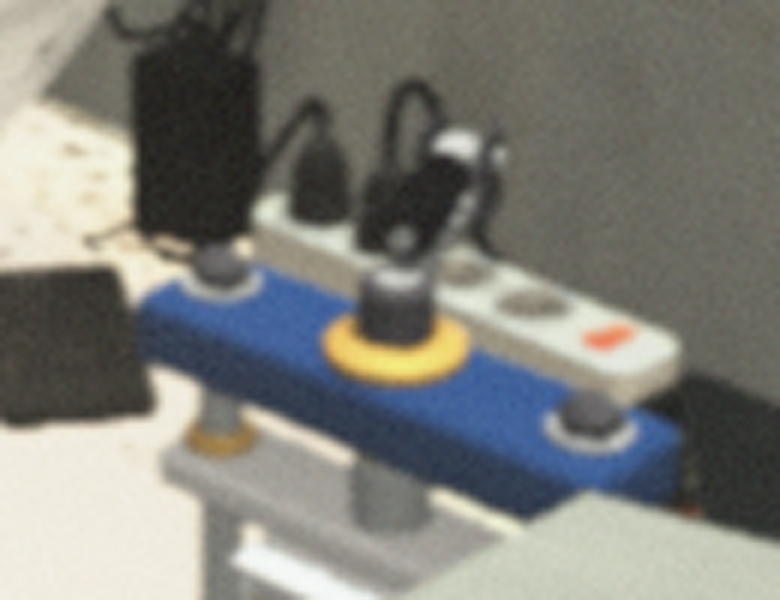

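The crops show the crank ring centred at crop (317,393), the grip running from about (318,375) out to the hinge block at about (235,230), and the spring strut tip at (200,175). The grip is folded over the hub. The box in front stands close to the press on the right.

```bash
python3 - <<'E'
from h import *
f=lambda x,y,z:onz('top',260+x/6-.42,150+y/6-.42,z)
ax=f(317,393,.18);print('axis ring',ax,'hubdome',f(325,395,.208))
h=f(235,230,.222);e=f(318,370,.219);print('hinge',h,'end',e)
d=h-np.array([.605,.0845,0]);print(np.hypot(d[0],d[1]),np.degrees(np.arctan2(d[1],d[0])))
t=cv2.imread('pics/top0.png');g=t[150:250,260:390].max(2);m=((g<60)*255).astype('uint8')
m[:38]=0;m[68:]=0;m[:,:36]=0;m[:,60:]=0
y,x=np.nonzero(m);p=np.c_[x+260,y+150].astype(np.float32);r=cv2.fitLine(p,cv2.DIST_HUBER,0,.01,.01).ravel();
a=onz('top',r[2],r[3],.219);b=onz('top',r[2]-10*r[0],r[3]-10*r[1],.219);print('line',a,b,np.degrees(np.arctan2(*(b-a)[1::-1])),len(p))
# box corner heights: candidates
for u,v in((233,318),(330,258),):
  for z in(.15,.2,.25):print(u,v,z,onz('scene',u,v,z),proj('top',[onz('scene',u,v,z)]))
E
```

```text
axis ring [0.6059 0.0838 0.18  ] hubdome [0.6038 0.0823 0.208 ]
hinge [0.6689 0.1174 0.222 ] end [0.6133 0.0856 0.219 ]
0.0718722477733931 27.242443267323736
line [0.6319 0.0991 0.219 ] [0.6533 0.1094 0.219 ] 25.701903228733737 182
233 318 0.15 [ 0.3547 -0.0129  0.15  ] [[352.1 315.2]]
233 318 0.2 [ 0.3202 -0.0633  0.2   ] [[377.3 334.4]]
233 318 0.25 [ 0.2858 -0.1136  0.25  ] [[405.6 355.9]]
330 258 0.15 [0.5945 0.0049 0.15  ] [[342.9 219.6]]
330 258 0.2 [ 0.5319 -0.0476  0.2   ] [[368.4 244.8]]
330 258 0.25 [ 0.4693 -0.1     0.25  ] [[397.1 273.1]]
```

```bash
python3 -m pendant '[{"tz":-1,"claw":0.45},{"tz":-1,"claw":0.45},{"tz":-1,"claw":0.45},{"tz":-0.6,"claw":0.45},{"tx":0.78,"ty":-0.64,"claw":0.45},{"tx":0.78,"ty":-0.64,"claw":0.45},{"tx":0.78,"ty":-0.64,"claw":0.45},{"tx":0.78,"ty":-0.64,"claw":0.45},{"tx":0.78,"ty":-0.64,"claw":0.45},{"tx":0.78,"ty":-0.64,"claw":0.45}]' 20
```

```text
invalid input at $[0]: expected keys tx, ty, tz, spin, claw
```

```bash
python3 -m pendant '[{"tx":0.78,"ty":-0.64,"claw":0.45},{"tx":0.78,"ty":-0.64,"claw":0.45},{"tx":0.78,"ty":-0.64,"claw":0.45},{"tx":0.78,"ty":-0.64,"claw":0.45},{"tx":0.78,"ty":-0.64,"claw":0.45},{"tx":0.78,"ty":-0.64,"claw":0.45},{"tx":0.78,"ty":-0.64,"claw":0.45},{"tx":0.78,"ty":-0.64,"claw":0.45},{"spin":-0.6,"claw":0.45},{"spin":-0.6,"claw":0.45}]'
```

```text
invalid input at $[0]: expected keys tx, ty, tz, spin, claw
```

All five keys are needed in every row.

```bash
python3 -m pendant '[{"tx":0,"ty":0,"tz":-1,"spin":0,"claw":0.45},{"tx":0,"ty":0,"tz":-1,"spin":0,"claw":0.45},{"tx":0,"ty":0,"tz":-1,"spin":0,"claw":0.45},{"tx":0,"ty":0,"tz":-0.6,"spin":0,"claw":0.45},{"tx":0.78,"ty":-0.64,"tz":0,"spin":0,"claw":0.45},{"tx":0.78,"ty":-0.64,"tz":0,"spin":0,"claw":0.45},{"tx":0.78,"ty":-0.64,"tz":0,"spin":0,"claw":0.45},{"tx":0.78,"ty":-0.64,"tz":0,"spin":0,"claw":0.45},{"tx":0.78,"ty":-0.64,"tz":0,"spin":0,"claw":0.45},{"tx":0.78,"ty":-0.64,"tz":0,"spin":0,"claw":0.45}]' 20
```

```text
time_s: 1.35
tool_pos: [0.3866, -0.3381, 0.3892]
tool_rot: [-180.0, 0.0, 21.6]
force: [1.1, -0.2, -0.2]
grip_width: 0.0477
grasp_force: 0.0
```

```bash
python3 -m pendant '[{"tx":0.9,"ty":-0.72,"tz":0,"spin":0,"claw":0.45},{"tx":0.9,"ty":-0.72,"tz":0,"spin":0,"claw":0.45},{"tx":0.9,"ty":-0.72,"tz":0,"spin":0,"claw":0.45},{"tx":0.9,"ty":-0.72,"tz":0,"spin":0,"claw":0.45},{"tx":0.9,"ty":-0.72,"tz":0,"spin":0,"claw":0.45},{"tx":0.9,"ty":-0.72,"tz":0,"spin":0,"claw":0.45},{"tx":0.9,"ty":-0.72,"tz":0,"spin":0,"claw":0.45},{"tx":0.9,"ty":-0.72,"tz":0,"spin":0,"claw":0.45},{"tx":0.4,"ty":-0.3,"tz":0,"spin":-0.6,"claw":0.45},{"tx":0,"ty":0,"tz":0,"spin":-0.6,"claw":0.45}]'
```

```text
time_s: 2.6
tool_pos: [0.628, 0.0851, 0.388]
tool_rot: [-179.8, 0.1, 26.8]
force: [-0.4, -0.7, -0.0]
grip_width: 0.0477
grasp_force: 0.0
```

```bash
python3 -m pendant '[{"tx":0.12,"ty":-0.1,"tz":0.8,"spin":0,"claw":0.45},{"tx":0.1,"ty":-0.08,"tz":0.8,"spin":0,"claw":0.45},{"tx":0,"ty":0,"tz":0.5,"spin":0,"claw":0.45},{"tx":0,"ty":0,"tz":0,"spin":0,"claw":0.45}]'
python3 - <<'E'
from h import *
o=env.get_obs();print(o['tool_pos'],o['tool_rot'])
a=[]
for n in('scene','top'):
    i=cams.read_camera(n)[:,:,::-1]; cv2.imwrite(f'pics/{n}1.png',i)
    x,y=(250,150) if n=='scene' else (265,150)
    a.append(cv2.resize(i[y:y+100,x:x+100],(400,400),interpolation=cv2.INTER_CUBIC))
cv2.imwrite('pics/c1.png',np.hstack(a))
E
```

```text
time_s: 3.1
tool_pos: [0.6325, 0.094, 0.2818]
tool_rot: [-179.9, 0.3, 26.4]
force: [-0.1, 0.2, -0.3]
grip_width: 0.0473
grasp_force: 0.0
[0.63245381 0.09400472 0.28180967] [-179.92224948    0.29080076   26.38312301]
```

View pics/c1.png

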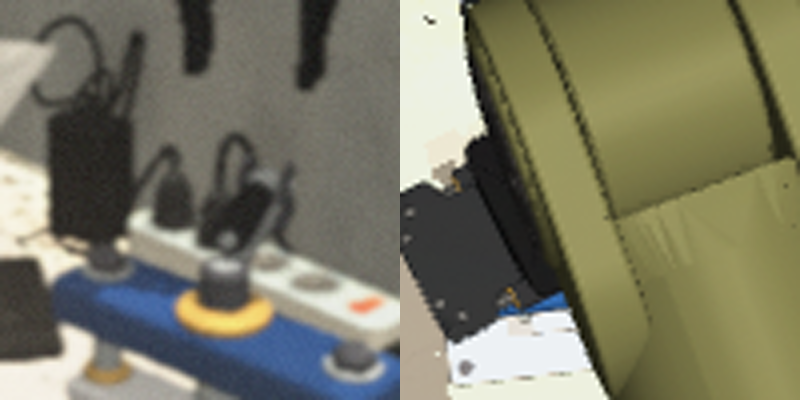

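The left crop shows the two open fingers above and to either side of the folded grip, with the hub clear. I'll go down over the grip.

```bash
python3 -m pendant '[{"tx":0.09,"ty":-0.08,"tz":0.4,"spin":0,"claw":0.45},{"tx":0,"ty":0,"tz":0.4,"spin":0,"claw":0.45},{"tx":0,"ty":0,"tz":0.45,"spin":0,"claw":0.45},{"tx":0,"ty":0,"tz":0,"spin":0,"claw":0.45},{"tx":0,"ty":0,"tz":0,"spin":0,"claw":0.6},{"tx":0,"ty":0,"tz":0,"spin":0,"claw":0.7}]' 20
```

```text
time_s: 3.95
tool_pos: [0.6366, 0.1005, 0.2231]
tool_rot: [180.0, -0.1, 26.4]
force: [-0.2, -0.0, 0.8]
grip_width: 0.0347
grasp_force: 0.0
```

```bash
python3 -m pendant '[{"tx":-0.02,"ty":0,"tz":0.1,"spin":0,"claw":0.75},{"tx":0,"ty":0,"tz":0,"spin":0,"claw":0.85},{"tx":0,"ty":0,"tz":0,"spin":0,"claw":0.9},{"tx":0,"ty":0,"tz":0,"spin":0,"claw":0.9}]' 15
```

```text
time_s: 4.45
tool_pos: [0.6352, 0.0999, 0.2171]
tool_rot: [180.0, -0.0, 26.4]
force: [0.1, -0.3, 0.3]
grip_width: 0.0098
grasp_force: 0.0
```

```bash
python3 - <<'E'
from h import *
o=env.get_obs();print(o['tool_pos'],o['grip_width'],o['grasp_force'],proj('scene',[o['tool_pos']]))
i=cams.read_camera('scene')[:,:,::-1]
cv2.imwrite('pics/c2.png',cv2.resize(i[140:240,250:370],(720,600),interpolation=cv2.INTER_CUBIC))
E
```

```text
[0.63521496 0.09989069 0.21714302] 0.009763137253657246 0.0 [[310.1 204. ]]
```

View pics/c2.png

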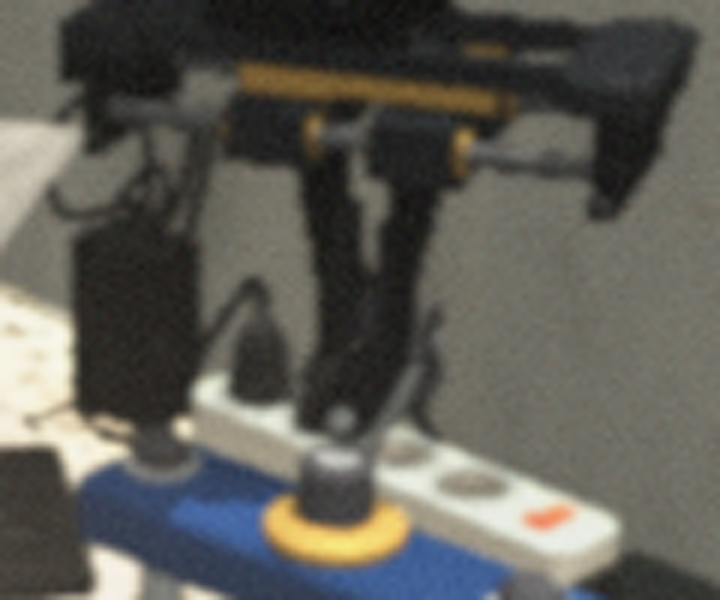

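The crop shows both fingers coming down at the grip, but the gap is 9.8 mm with no grip force. A 20 mm grip can't be between the pads. I'll check the geometry with numbers and a brightened crop.

```bash
python3 - <<'E'
from h import *
A=np.array([.605,.0845]);u=np.array([np.cos(np.radians(26.5)),np.sin(np.radians(26.5))])
P=lambda r,z:[*(A+u*r),z]
print('scene: end',proj('scene',[P(2,0) if 0 else P(.002,.219),P(.033,.219),P(.075,.219),P(0,.208),P(0,.178)]))
print('top: end',proj('top',[P(.002,.219),P(.033,.219),P(.075,.219),P(0,.208),P(0,.178)]))
o=env.get_obs();print(o['tool_pos'],o['grip_width'],o['grasp_force'],o['force'])
i=cams.read_camera('scene')[:,:,::-1]
p0=cv2.imread('pics/scene0.png')
g=lambda im:(255*(cv2.resize(im[165:225,285:335],(400,480),interpolation=cv2.INTER_CUBIC)/255.)**.45).astype('uint8')
cv2.imwrite('pics/c3.png',np.hstack([g(p0),g(i)]))
E
```

```text
scene: end [[305.3 209.4]
 [310.2 203.3]
 [316.3 195.6]
 [304.8 214.9]
 [304.4 228.4]]
top: end [[312.7 214. ]
 [306.7 202.4]
 [298.5 186.7]
 [312.8 214.9]
 [312.1 215.5]]
[0.63519312 0.09990613 0.21712772] 0.009326152123990432 0.0 [-0.42573498  0.10797497  0.38356416]
```

View pics/c3.png

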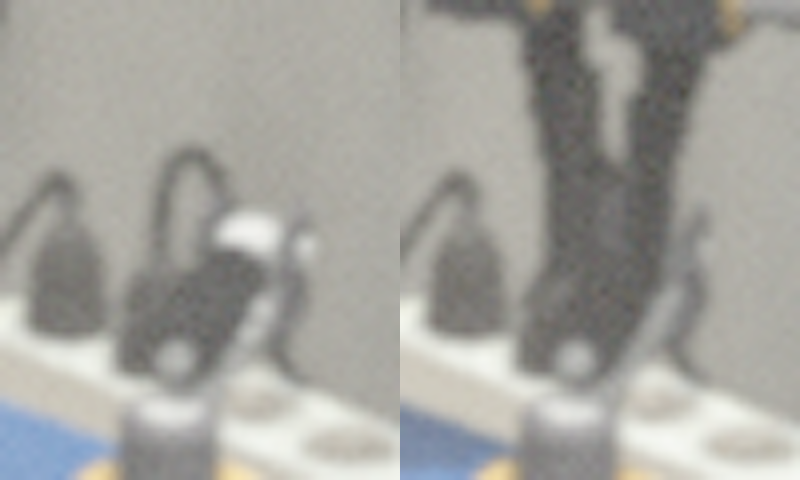

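```bash
python3 - <<'E'
from h import *
for z in (.2648,.2818,.30):
  print(z,proj('scene',[[.6325,.094,z]]))
u=np.array([.45,-.893])
for s in (-.0237,.0237,-.04,.04): print(proj('scene',[[*(np.array([.6325,.094])+u*s),.2648]]))
o=env.get_obs();print(o['tool_pos'],o['tool_rot'],o['qpos'],o['effort'])
E
```

```text
0.2648 [[312.1 183.1]]
0.2818 [[312.5 175. ]]
0.3 [[312.8 166. ]]
[[300.7 181.5]]
[[323.9 184.8]]
[[292.9 180.4]]
[[332.  185.9]]
[0.63521406 0.09985717 0.21713693] [ 1.79991334e+02 -7.80123886e-03  2.63870746e+01] [ 18.45224522  21.57658809 -38.96374063  82.50756241  13.56145195
  80.65454952 -84.34726047] [ 5.03720818e-03 -4.58586895e+01 -7.06070155e+00 -3.07163787e+01
 -2.99305643e-02 -7.06601143e-02 -6.68917338e-06]
```

The fingertips show about 27 mm higher in the image than the reported pose puts them, so the pads are still above the grip. I'll open up, go down 15 mm by feel and close again.

```bash
python3 -m pendant '[{"tx":0,"ty":0,"tz":0,"spin":0,"claw":0.6},{"tx":0,"ty":0,"tz":0,"spin":0,"claw":0.5},{"tx":0,"ty":0,"tz":0,"spin":0,"claw":0.5},{"tx":0,"ty":0,"tz":0.15,"spin":0,"claw":0.5},{"tx":0,"ty":0,"tz":0.15,"spin":0,"claw":0.5},{"tx":0,"ty":0,"tz":0,"spin":0,"claw":0.5}]' 15; python3 -m pendant '[{"tx":0,"ty":0,"tz":0,"spin":0,"claw":0.7},{"tx":0,"ty":0,"tz":0,"spin":0,"claw":0.85},{"tx":0,"ty":0,"tz":0,"spin":0,"claw":0.85},{"tx":0,"ty":0,"tz":0,"spin":0,"claw":0.85},{"tx":0,"ty":0,"tz":0,"spin":0,"claw":0.85}]' 15
```

```text
time_s: 5.3
tool_pos: [0.6345, 0.0996, 0.2007]
tool_rot: [-180.0, 0.1, 26.4]
force: [-0.6, -0.4, -0.8]
grip_width: 0.0431
grasp_force: 0.0
time_s: 5.92
tool_pos: [0.6355, 0.0992, 0.2022]
tool_rot: [179.9, -0.0, 26.4]
force: [0.1, -1.9, 1.0]
grip_width: 0.0196
grasp_force: 15.0
```

The pads now hold something 19.6 mm wide, which is the grip. I'll take it a little deeper for a secure pivot.

```bash
python3 -m pendant '[{"tx":0,"ty":0,"tz":0,"spin":0,"claw":0.7},{"tx":0,"ty":0,"tz":0.06,"spin":0,"claw":0.7},{"tx":0,"ty":0,"tz":0.06,"spin":0,"claw":0.7},{"tx":0,"ty":0,"tz":0,"spin":0,"claw":0.85},{"tx":0,"ty":0,"tz":0,"spin":0,"claw":0.85},{"tx":0,"ty":0,"tz":0,"spin":0,"claw":0.85}]' 20
python3 - <<'E'
from h import *
i=cams.read_camera('scene')[:,:,::-1]; p0=cv2.imread('pics/scene0.png')
cv2.imwrite('pics/c4.png',i)
d=(np.abs(i.astype(int)-p0).sum(2)>90)[165:230,285:340]
for r in d[::2]:print(''.join('#' if c else '.' for c in r))
E
```

```text
time_s: 6.68
tool_pos: [0.6351, 0.099, 0.1957]
tool_rot: [180.0, 0.1, 26.4]
force: [0.4, -2.5, -2.5]
grip_width: 0.0193
grasp_force: 20.0
....###.......................#..######################
.########################..................############
########################.......########################
##############..#####........#######################...
################.#...........###############..#####....
#######################.###################............
.#.###################.......###############...........
...........###########.......#####################....#
............##########.......################..........
.............#########...........########..............
.............########...........########...............
..............#######.#........#########...............
..............######.##.......#########................
..............#####..........#########.................
...............####..#.....##########..................
...............####..#.....############................
...............####.............####...................
..........
[... 185 characters left out ...]
...#####....................
.............................#####.....................
............................#####......................
.......................................................
.......................................................
.......................................................
#####..................................................
##########.............................................
#.############.........................................
.#.......#..................#..........................
............................###........................
.......................................................
.......................................................
```

```bash
python3 -m pendant '[{"tx":0.01,"ty":0,"tz":-0.12,"spin":0,"claw":0.85},{"tx":0.03,"ty":0,"tz":-0.12,"spin":0,"claw":0.85},{"tx":0.05,"ty":0,"tz":-0.12,"spin":0,"claw":0.85},{"tx":0.06,"ty":0,"tz":-0.11,"spin":0,"claw":0.85},{"tx":0.08,"ty":0,"tz":-0.1,"spin":0,"claw":0.85}]' 25
```

```text
time_s: 7.35
tool_pos: [0.6444, 0.104, 0.2245]
tool_rot: [180.0, 0.2, 26.4]
force: [-3.0, -4.0, -7.1]
grip_width: 0.0192
grasp_force: 24.9
```

```bash
python3 -m pendant '[{"tx":0.09,"ty":0,"tz":-0.08,"spin":0,"claw":0.85},{"tx":0.10,"ty":0,"tz":-0.07,"spin":0,"claw":0.85},{"tx":0.11,"ty":0,"tz":-0.05,"spin":0,"claw":0.85},{"tx":0.12,"ty":0,"tz":-0.04,"spin":0,"claw":0.85},{"tx":0.12,"ty":0,"tz":-0.02,"spin":0,"claw":0.85},{"tx":0.06,"ty":0,"tz":0,"spin":0,"claw":0.85},{"tx":0,"ty":0,"tz":0,"spin":0,"claw":0.85},{"tx":0,"ty":0,"tz":0,"spin":0,"claw":0.85},{"tx":0,"ty":0,"tz":0,"spin":0,"claw":0.85}]'
```

```text
time_s: 8.48
tool_pos: [0.6748, 0.1199, 0.241]
tool_rot: [179.9, -0.4, 26.4]
force: [1.0, -2.6, 6.3]
grip_width: 0.0162
grasp_force: 24.7
```

```bash
python3 - <<'E'
from h import *
i=cams.read_camera('scene')[:,:,::-1]
g=lambda im:(255*(cv2.resize(im[140:240,265:365],(600,600),interpolation=cv2.INTER_CUBIC)/255.)**.45).astype('uint8')
cv2.imwrite('pics/c5.png',g(i)); o=env.get_obs();print(o['force'],o['wrist_torque'],proj('scene',[[.672,.1183,.219],[.672,.1183,.292],[.672,.1183,.231]]))
E
```

```text
[ 1.65997076 -1.46945289  6.20082826] [-0.52572304 -0.11831478  0.02519627] [[316.1 195.6]
 [317.6 162.4]
 [316.3 190.3]]
```

View pics/c5.png

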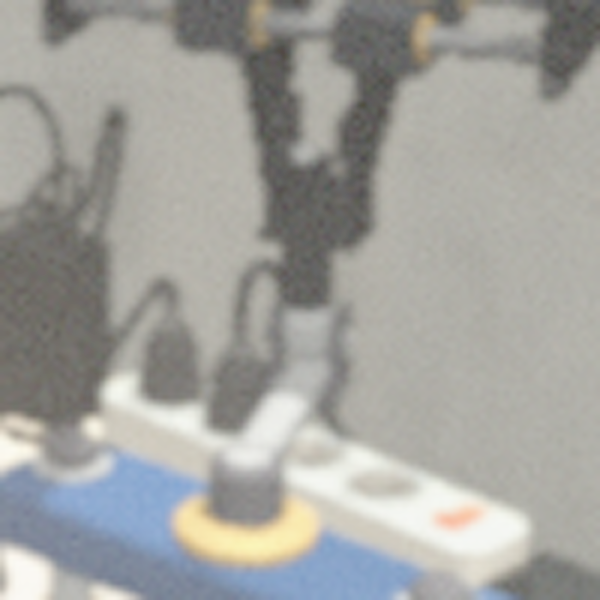

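The crop shows the grip upright on its clevis, from about (305,310) up to (310,160), with the fingers holding its upper half. The width reads only 16.2 mm, so I'll regrip lower and a bit further inward.

```bash
python3 -m pendant '[{"tx":0,"ty":0,"tz":0,"spin":0,"claw":0.7},{"tx":0,"ty":0,"tz":0,"spin":0,"claw":0.7},{"tx":0,"ty":0,"tz":0,"spin":0,"claw":0.7}]' 20; python3 -m pendant '[{"tx":-0.06,"ty":0,"tz":0.1,"spin":0,"claw":0.7},{"tx":0,"ty":0,"tz":0.1,"spin":0,"claw":0.7},{"tx":0,"ty":0,"tz":0,"spin":0,"claw":0.7}]'; python3 -m pendant '[{"tx":0,"ty":0,"tz":0,"spin":0,"claw":0.8},{"tx":0,"ty":0,"tz":0,"spin":0,"claw":0.88},{"tx":0,"ty":0,"tz":0,"spin":0,"claw":0.88},{"tx":0,"ty":0,"tz":0,"spin":0,"claw":0.88}]'
```

```text
time_s: 8.9
tool_pos: [0.6719, 0.1194, 0.2372]
tool_rot: [-179.9, 0.0, 26.5]
force: [-0.6, -0.9, -0.1]
grip_width: 0.0257
grasp_force: 0.0
time_s: 9.28
tool_pos: [0.6692, 0.1167, 0.2266]
tool_rot: [-180.0, 0.1, 26.4]
force: [-0.2, -0.1, 0.2]
grip_width: 0.0262
grasp_force: 0.0
time_s: 9.78
tool_pos: [0.6695, 0.1174, 0.2276]
tool_rot: [-180.0, 0.0, 26.4]
force: [0.3, 1.0, -0.4]
grip_width: 0.0195
grasp_force: 20.0
```

The hold is now good: 19.5 mm wide, close to the hinge radius. I'll crank the first quarter turn.

```bash
cat > c.py <<'E'
from h import *
o=env.get_obs();A=np.array([.605,.0845])+np.array([-.0026,-.0005]);d=o['tool_pos'][:2]-A;r=np.hypot(*d);a=26.4-np.degrees(np.arctan2(d[1],d[0]))
n=d/r;t=np.array([n[1],-n[0]]);F=o['force']
print('alpha %.1f r %.1f drag(t) %.2f radial out %.2f'%(a%360,r*1e3,-F[:2]@t,F[:2]@n),'Fz %.1f'%F[2],'yaw %.1f z %.4f'%(o['tool_rot'][2],o['tool_pos'][2]),'w %.4f'%o['grip_width'])
E
python3 -m pendant '[{"tx":-0.05,"ty":0.39,"tz":0,"spin":0,"claw":0.88},{"tx":-0.15,"ty":0.36,"tz":0,"spin":0,"claw":0.88},{"tx":-0.24,"ty":0.31,"tz":0,"spin":0,"claw":0.88}]' 25; python3 c.py
```

```text
time_s: 10.15
tool_pos: [0.6762, 0.0628, 0.2276]
tool_rot: [-179.9, -0.5, 26.6]
force: [6.4, 5.3, -3.0]
grip_width: 0.0194
grasp_force: 25.0
alpha 42.4 r 76.7 drag(t) 6.83 radial out 4.72 Fz -3.0 yaw 26.6 z 0.2276 w 0.0194
```

```bash
python3 -m pendant '[{"tx":-0.29,"ty":0.26,"tz":0,"spin":0,"claw":0.88},{"tx":-0.35,"ty":0.17,"tz":0,"spin":0,"claw":0.88},{"tx":-0.38,"ty":0.06,"tz":0,"spin":0,"claw":0.88}]'; python3 c.py
```

```text
time_s: 10.52
tool_pos: [0.6407, 0.0162, 0.2276]
tool_rot: [-180.0, -0.3, 26.4]
force: [6.1, 4.3, -2.3]
grip_width: 0.0195
grasp_force: 25.0
alpha 86.9 r 77.9 drag(t) 7.38 radial out -0.72 Fz -2.3 yaw 26.4 z 0.2276 w 0.0195
```

```bash
python3 -m pendant '[{"tx":-0.39,"ty":-0.05,"tz":0,"spin":0,"claw":0.88},{"tx":-0.36,"ty":-0.15,"tz":0,"spin":0,"claw":0.88},{"tx":-0.31,"ty":-0.24,"tz":0,"spin":0,"claw":0.88},{"tx":-0.24,"ty":-0.31,"tz":0,"spin":0,"claw":0.88},{"tx":-0.15,"ty":-0.36,"tz":0,"spin":0,"claw":0.88},{"tx":-0.05,"ty":-0.39,"tz":0,"spin":0,"claw":0.88}]'; python3 c.py
```

```text
time_s: 11.28
tool_pos: [0.539, 0.0441, 0.2276]
tool_rot: [179.6, 0.0, 26.1]
force: [3.0, -6.9, -2.8]
grip_width: 0.0194
grasp_force: 25.0
alpha 174.2 r 75.0 drag(t) 7.41 radial out 1.17 Fz -2.8 yaw 26.1 z 0.2276 w 0.0194
```

```bash
python3 -m pendant '[{"tx":0.05,"ty":-0.39,"tz":0,"spin":0,"claw":0.88},{"tx":0.15,"ty":-0.36,"tz":0,"spin":0,"claw":0.88},{"tx":0.24,"ty":-0.31,"tz":0,"spin":0,"claw":0.88},{"tx":0.31,"ty":-0.24,"tz":0,"spin":0,"claw":0.88},{"tx":0.36,"ty":-0.15,"tz":0,"spin":0,"claw":0.88},{"tx":0.39,"ty":-0.05,"tz":0,"spin":0,"claw":0.88}]'; python3 c.py
python3 - <<'E'
import numpy as np
from scipy.optimize import least_squares
from cell import env
p=np.array([[.6762,.0628],[.6407,.0162],[.539,.0441],env.get_obs()['tool_pos'][:2]])
s=least_squares(lambda c:np.hypot(*(p-c[:2]).T)-.075,[.605,.0845]);print(s.x,s.fun)
E
```

```text
time_s: 12.02
tool_pos: [0.5703, 0.1483, 0.2274]
tool_rot: [179.9, 0.3, 26.4]
force: [-6.1, -3.9, 4.3]
grip_width: 0.0199
grasp_force: 25.0
alpha 269.9 r 71.9 drag(t) 7.16 radial out -0.79 Fz 4.3 yaw 26.4 z 0.2274 w 0.0199
[0.60381328 0.08146711] [-2.45077726e-04 -3.04972081e-05 -1.86481833e-04 -2.02385292e-04]
```

```bash
sed -i 's/A=np.array.*-.0005\])/A=np.array([.6038,.0815])/' c.py; python3 c.py; python3 -m pendant '[{"tx":0.39,"ty":0.05,"tz":0,"spin":0,"claw":0.88},{"tx":0.36,"ty":0.15,"tz":0,"spin":0,"claw":0.88},{"tx":0.31,"ty":0.24,"tz":0,"spin":0,"claw":0.88}]'; python3 c.py
```

```text
alpha 269.8 r 74.8 drag(t) 7.16 radial out -0.78 Fz 4.3 yaw 26.4 z 0.2274 w 0.0199
time_s: 12.4
tool_pos: [0.6273, 0.1527, 0.2274]
tool_rot: [-180.0, 0.3, 26.4]
force: [-8.3, -3.4, 5.2]
grip_width: 0.0196
grasp_force: 25.0
alpha 314.7 r 75.0 drag(t) 6.85 radial out -5.87 Fz 5.2 yaw 26.4 z 0.2274 w 0.0196
```

```bash
python3 -m pendant '[{"tx":0.23,"ty":0.31,"tz":0,"spin":0,"claw":0.88},{"tx":0.14,"ty":0.36,"tz":0,"spin":0,"claw":0.88}]'; python3 c.py;  python3 -m pendant '[{"tx":0.05,"ty":0.39,"tz":0,"spin":0,"claw":0.88},{"tx":-0.05,"ty":0.39,"tz":0,"spin":0,"claw":0.88}]'; python3 c.py
```

```text
time_s: 12.65
tool_pos: [0.6584, 0.1329, 0.2275]
tool_rot: [-179.8, 0.3, 26.5]
force: [-8.7, 2.3, 2.9]
grip_width: 0.0193
grasp_force: 25.0
alpha 343.1 r 75.0 drag(t) 7.63 radial out -4.70 Fz 2.9 yaw 26.5 z 0.2275 w 0.0193
time_s: 12.9
tool_pos: [0.6764, 0.1003, 0.2275]
tool_rot: [-179.7, 0.1, 26.6]
force: [-5.0, 5.8, 0.1]
grip_width: 0.0193
grasp_force: 25.0
alpha 11.9 r 75.0 drag(t) 6.87 radial out -3.36 Fz 0.1 yaw 26.6 z 0.2275 w 0.0193
```

```bash
python3 -m pendant '[{"tx":-0.15,"ty":0.36,"tz":0,"spin":0,"claw":0.88},{"tx":-0.24,"ty":0.31,"tz":0,"spin":0,"claw":0.88}]'; python3 c.py
```

```text
time_s: 13.15
tool_pos: [0.6761, 0.0617, 0.2276]
tool_rot: [-179.7, -0.3, 26.6]
force: [0.9, 7.2, -1.6]
grip_width: 0.0197
grasp_force: 25.0
alpha 41.7 r 74.9 drag(t) 7.15 radial out -1.01 Fz -1.6 yaw 26.6 z 0.2276 w 0.0197
```

```bash
python3 -m pendant '[{"tx":-0.31,"ty":0.24,"tz":0,"spin":0,"claw":0.88},{"tx":-0.36,"ty":0.15,"tz":0,"spin":0,"claw":0.88}]'; python3 c.py
```

```text
time_s: 13.4
tool_pos: [0.6559, 0.0276, 0.2276]
tool_rot: [-179.9, -0.3, 26.5]
force: [3.6, 4.7, -2.8]
grip_width: 0.0196
grasp_force: 25.0
alpha 72.4 r 75.0 drag(t) 5.88 radial out -0.85 Fz -2.8 yaw 26.5 z 0.2276 w 0.0196
```

```bash
python3 -m pendant '[{"tx":-0.38,"ty":0.05,"tz":0,"spin":0,"claw":0.88},{"tx":-0.38,"ty":-0.05,"tz":0,"spin":0,"claw":0.88}]'; python3 c.py
```

```text
time_s: 13.65
tool_pos: [0.6223, 0.0087, 0.2276]
tool_rot: [180.0, -0.3, 26.4]
force: [7.1, 3.9, -3.0]
grip_width: 0.0193
grasp_force: 25.0
alpha 102.2 r 75.1 drag(t) 7.84 radial out -1.99 Fz -3.0 yaw 26.4 z 0.2276 w 0.0193
```

```bash
python3 -m pendant '[{"tx":-0.36,"ty":-0.15,"tz":0,"spin":0,"claw":0.88}]' >/dev/null; python3 c.py
```

```text
alpha 116.8 r 75.0 drag(t) 9.20 radial out -1.17 Fz -4.2 yaw 26.3 z 0.2276 w 0.0194
```

```bash
python3 -m pendant '[{"tx":-0.31,"ty":-0.24,"tz":0,"spin":0,"claw":0.88}]' >/dev/null; python3 c.py
```

```text
alpha 131.3 r 75.1 drag(t) 10.62 radial out -2.01 Fz -5.6 yaw 26.3 z 0.2276 w 0.0193
```

The drag is climbing 1.4 N per 15°, as expected for contact starting near 95°. One more 15° step should give about +5 N.

```bash
python3 -m pendant '[{"tx":-0.23,"ty":-0.3,"tz":0,"spin":0,"claw":0.88}]' >/dev/null; python3 c.py
```

```text
alpha 145.1 r 75.0 drag(t) 11.20 radial out -1.27 Fz -7.1 yaw 26.2 z 0.2276 w 0.0194
```

```bash
python3 -m pendant '[{"tx":0,"ty":0,"tz":0,"spin":0,"claw":0.88},{"tx":0,"ty":0,"tz":0,"spin":0,"claw":0.7},{"tx":0,"ty":0,"tz":0,"spin":0,"claw":0.6},{"tx":0,"ty":0,"tz":0,"spin":0,"claw":0.5},{"tx":0,"ty":0,"tz":0,"spin":0,"claw":0.5}]'; python3 c.py; python3 -m pendant '[{"tx":0,"ty":0,"tz":-0.5,"spin":0,"claw":0.5},{"tx":0,"ty":0,"tz":-0.8,"spin":0,"claw":0.5},{"tx":0,"ty":0,"tz":-1,"spin":0,"claw":0.5},{"tx":0,"ty":0,"tz":-0.6,"spin":0,"claw":0.5},{"tx":0,"ty":0,"tz":0,"spin":0,"claw":0.5},{"tx":0,"ty":0,"tz":0,"spin":0,"claw":0.5}]'
python3 - <<'E'
from h import *
i=cams.read_camera('scene')[:,:,::-1]
cv2.imwrite('pics/c6.png',cv2.resize(i[130:270,230:370],(600,600),interpolation=cv2.INTER_CUBIC))
E
```

```text
time_s: 14.65
tool_pos: [0.5645, 0.0199, 0.2276]
tool_rot: [-180.0, -0.0, 26.4]
force: [0.1, -0.1, 0.3]
grip_width: 0.0415
grasp_force: 0.0
alpha 149.0 r 73.1 drag(t) 0.14 radial out 0.01 Fz 0.3 yaw 26.4 z 0.2276 w 0.0415
time_s: 15.4
tool_pos: [0.5642, 0.0196, 0.3716]
tool_rot: [-180.0, 0.1, 26.4]
force: [-0.4, 0.1, -0.7]
grip_width: 0.0437
grasp_force: 0.0
```

View pics/c6.png

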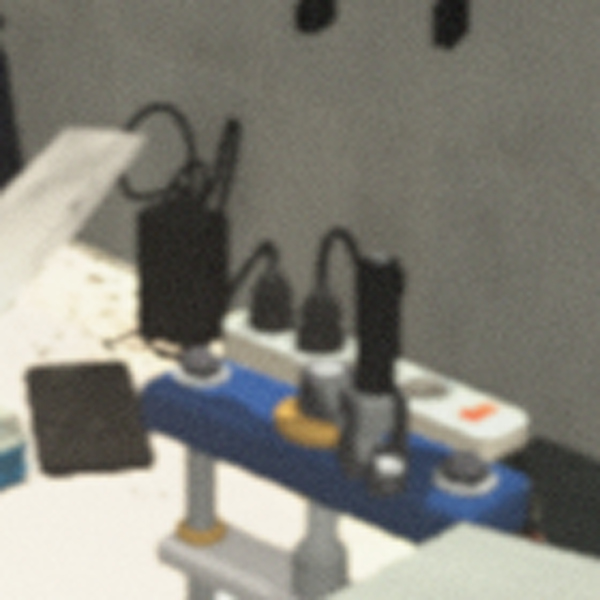

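The grip stands upright at about (378,325), the platen is down and the gripper is clear above. I'm handing the job in.

```bash
python3 -c "
from cell import env
print(env.sign_off())"
```

```text
the job is handed in; nothing more can be done
None
```

Job handed in at about 15 s of the 70 s: the grip was snapped upright and the platen cranked onto the mould to about 4 N over free running at the grip (an estimated 100–120 N load), then released with the gripper clear; the sign-off returned no verdict, and I didn't re-check the bottle, tube and vial in a final picture.

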